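Fill a round bottle carrier

ROBOT

A 6-joint arm with a two-finger parallel gripper is mounted at the origin on a cart in front of the work surface, level with it; the furniture and walls round the work are solid. World frame = base frame: x ahead of the robot, y to its left, z up, the work surface at z = 0. Lengths are in m, angles in rad, forces in N, time in s.
With the tool pointing down it reaches from about 0.375 to 0.9 m from the base axis. Payload 3.1 kg.
Tool frame: the origin (TCP) lies on the centre line of the jaws, within the pads' length; the fingertips stand 19 mm ahead of it and the grasp point (between the pads) is the TCP; z points along the fingers, y is the line along which they close (so a half turn about z gives the same grasp; the last joint's range is limited). The gripper opens to 85 mm and grips with 20 to 120 N. Pads are 22 mm wide; open, the fingers measure 114 mm over their backs; the gripper's body (76 mm by 85 mm) begins 54 mm behind the grasp point. The pads swing forward as they close: fully open they stand 13 mm farther back than shut.
Start: joints at [1.048, 0.527, 1.433, -0, 1.181, -0.178], TCP at [0.211, 0.588, 0.25] pointing down, gripper open.
Joint ranges: [-3.08, 3.08], [-0.75, 2.2], [0.22, 2.44], [-1.43, 4.57], [0, 2.65], [-2.85, 2.85]. Speed limits (rad/s): [2.79, 2.79, 3.14, 3.14, 3.14, 3.14].

INTERFACE

Orientations are given as a unit quaternion [x, y, z, w].
In Python, from station import manip gives the robot as it stands.
- The arm moves only by the tool servo_tool, never from a script. Its argument "rows" is a list that holds one entry, the list of rows, each a list of 7 numbers: the turn, a rotation vector about the tool's x, y, z in degrees, then the shift along the tool's x, y, z in m, then the gripper command: -1 is shut, 1 is fully open, values between are in proportion. In form: [[[wx, wy, wz, tx, ty, tz, jaw], ...]]. A call has 1 to 8 rows; each row shifts and turns the commanded pose from where the row before left it, along the tool's axes as they then stand; what a row does not reach is not made up. A row lasts 1/12 s, in which the tool goes at most 41.7 mm and 7.16 degrees, less where a joint would pass 70% of its speed; a pose out of reach is approached as far as the arm can. A call is refused whole if a number of a shift passes 0.0417 or a number of a turn 7.16, either way. A call with a gripper value outside its range is refused whole. The fingers move at their own pace and stop on an object; "squeeze" is the grip in N (left out, the last holds). Time passes only in rows, so rows that do not move let the fingers close. It gives the time, the measured TCP pose, the force, the opening and the grip force at its end, in the units of the state.
- manip.sense(): the state, without advancing time (a new reading comes with each control period).
- manip.snapshot(name): name is "side" or "top"; returns the picture (420x560x3 uint8, blue, green, red); there is no depth.
- manip.camera_info(name): a dict with "K" (3x3 intrinsics, pixels), "k1" (the pictures are not rectified: a ray, as slopes to the right and down, at radius r is drawn at 1 + k1 r^2 times it, then the intrinsics apply), "camera_from_world" (4x4, takes a point from world to camera coordinates). Camera axes: x right, y down, z forward; pixel columns grow to the right and rows downward; lengths in m; the calibration is good to about 2 mm. A picture is of the moment at which its call begins. camera_info takes no time and is no camera call.
- manip.sign_off(): hands the job in; it is judged then, once.
The state is a dict: "t": time; "q": joint angles; "qd": joint speeds; "tau": joint torques, N m; "tcp_pos": TCP position; "tool_rot": TCP orientation; "force": force on the tool from outside, world axes, zero at the start; "ft_torque": the same for the moment, N m; "finger_gap": opening from 0.0 (shut) to 1.0 (fully open); "gripper_force": force on a finger pad.
Only numpy, scipy, OpenCV 4.12 (cv2) and the standard library are available. Lean on these libraries where they do the work, as an engineer would, in place of code of your own. Each camera call takes 0.05 s, during which the arm holds its last target. There are 200 camera calls.

TASK

Fill the two free places in the round grey bottle carrier with the two red-capped bottles, one in each place, so that all seven bottles stand upright on its floor in a honeycomb cluster. Lower each bottle gently to the floor of the carrier, do not drop it in, and let go of it.

Things in the scene. Friction and masses are not known exactly. Their poses are not given: they have to be found in the camera images.
- bottle_1: The first red-capped bottle: a white reagent bottle with a red screw cap, standing upright and loose on the desk: 124 mm tall, about 0.2 kg, body 52 mm across up to shoulders 105 mm high, cap 30 mm across from 106 to 124 mm. Origin at the centre of its underside, z up along its axis; yaw does not matter.
- bottle_2: The second red-capped bottle, just like the first: 124 mm tall, body 52 mm across, cap 30 mm across and 18 mm tall at the top. Origin at the centre of its underside, z up. (Blue-capped bottles are not for packing: a spare one, 104 mm tall, stands loose on the desk.)
- carrier: Round open grey tub fixed to the desk, 206 mm across, blue rim 58 mm up. Origin under its middle. Seven places: one in the middle, six round it, 60 mm from it and from each other. Five hold blue-capped bottles 48 mm across, clipped fast, tops 110 mm above the desk. The two free places are not side by side: one packed bottle stands between them. x points to the first
- gap_1 (a point): one of the two free places in the round grey carrier: the point at the middle of the place, on the inner floor (6 mm above the desk). z is up; x and y have no use. A red-capped bottle put there has about 10 mm of play all round, and its cap stands above the blue ones. Either bottle may go in either place.
- gap_2 (a point): one of the two free places in the round grey carrier: the point at the middle of the place, on the inner floor (6 mm above the desk). z is up; x and y have no use. Like the first, and 104 mm from it.
There are look-alikes about, which are no part of the job. Leave any green or purple look-alike of the bottle_2 alone.

How it is judged:
At the end, for the whole second after the job is handed in: Each red-capped bottle stands in a free place of its own: within 20 mm of the middle of the place, its underside within about 10 mm of the carrier's floor, upright to 10 degrees, at rest and released (((horizontal distance between bottle_1 and gap_1 below 0.02 m and z of bottle_1 in the frame of gap_1 between -0.01 and 0.012 m and horizontal distance between bottle_2 and gap_2 below 0.02 m and z of bottle_2 in the frame of gap_2 between -0.01 and 0.012 m) or (horizontal distance between bottle_1 and gap_2 below 0.02 m and z of bottle_1 in the frame of gap_2 between -0.01 and 0.012 m and horizontal distance between bottle_2 and gap_1 below 0.02 m and z of bottle_2 in the frame of gap_1 between -0.01 and 0.012 m)) and angle between each of bottle_1, bottle_2's own z axis and vertical below 0.175 rad and linear speed of each of bottle_1, bottle_2 below 0.03 m/s and contact force between each of bottle_1, bottle_2 and the fingers below 0.2 N); the robot touches nothing.
It fails at once if a bottle is dropped into the carrier (it moves faster than 0.7 m/s while its foot is over a free place, less than 100 mm above the carrier's floor) ((horizontal distance between bottle_1 and gap_1 below 0.03 m and z of bottle_1 in the frame of gap_1 below 0.1 m and linear speed of bottle_1 above 0.7 m/s) or (horizontal distance between bottle_1 and gap_2 below 0.03 m and z of bottle_1 in the frame of gap_2 below 0.1 m and linear speed of bottle_1 above 0.7 m/s) or (horizontal distance between bottle_2 and gap_1 below 0.03 m and z of bottle_2 in the frame of gap_1 below 0.1 m and linear speed of bottle_2 above 0.7 m/s) or (horizontal distance between bottle_2 and gap_2 below 0.03 m and z of bottle_2 in the frame of gap_2 below 0.1 m and linear speed of bottle_2 above 0.7 m/s)).
It also fails if it takes over 50 s, if anything falls off the work surface, if the arm or the gripper's body presses on something with over 40 N, if the wrist force passes 120 N, or if a joint passes its speed limit or range.

## Working session

There is one attempt and no reset: what is moved stays moved. The work goes in short steps, Python scripts to look and compute and a tool call to move; the robot and the scene stay as the last step left them, time stands still between calls to the robot, and variables do not carry over. Pictures are saved under pics/ and viewed, at most 10 in all, crops included, and the job is handed in when it is done.

Besides the shell and the picture viewer there is one more tool, called after ">>>" as name([rows], argument=value, ...), one row to a line, values as JSON. servo_tool: Moves the arm, as the interface text tells. Its arguments: {"type":"object","properties":{"rows":{"type":"array","items":{"type":"array","items":{"type":"array","items":{"type":"number"}}}},"squeeze":{"type":"number"}},"required":["rows"]}

```bash
mkdir -p pics; cat > h.py <<'E'
import numpy as np, cv2
from station import manip
def cast(name,uv,z):
    c=manip.camera_info(name);K=np.array(c["K"]);k=c["k1"];T=np.array(c["camera_from_world"])
    d=np.linalg.inv(K)@[uv[0],uv[1],1.];d=d[:2];u=d.copy()
    for _ in range(30): u=d/(1+k*(u@u))
    R,t=T[:3,:3],T[:3,3];o=-R.T@t;r=R.T@np.array([u[0],u[1],1])
    return o+r*(z-o[2])/r[2]
def proj(name,p):
    c=manip.camera_info(name);K=np.array(c["K"]);T=np.array(c["camera_from_world"])
    q=T[:3,:3]@np.array(p)+T[:3,3];u=q[:2]/q[2];u=u*(1+c["k1"]*(u@u))
    return (K@[u[0],u[1],1])[:2]
def blobs(name,im,h,zc,amin=30,smin=110,vmin=60):
    hsv=cv2.cvtColor(im,cv2.COLOR_BGR2HSV);H,S,V=cv2.split(hsv)
    d=np.abs((H.astype(int)-h+90)%180-90)
    m=((d<10)&(S>smin)&(V>vmin)).astype(np.uint8)
    n,l,st,c=cv2.connectedComponentsWithStats(m)
    for i in range(1,n):
        if st[i,4]>=amin: print(name,h,st[i].tolist(),c[i].round(1),cast(name,c[i],zc).round(3))
E
python3 - <<'E'
from h import *
a=manip.snapshot("top");b=manip.snapshot("side")
cv2.imwrite("pics/top0.png",a);cv2.imwrite("pics/side0.png",b)
for h in(0,110):
  for n,im in(("top",a),("side",b)): blobs(n,im,h,.124 if h==0 else .11)
s=manip.sense();print(s["tcp_pos"],s["tool_rot"],s["finger_gap"])
for n in("top","side"):
  T=np.array(manip.camera_info(n)["camera_from_world"]);print(n,(-T[:3,:3].T@T[:3,3]).round(3))
E
```

```text
top 0 [416, 114, 44, 44, 988] [438.  135.6] [ 0.711 -0.432  0.124]
top 0 [394, 210, 16, 15, 189] [401.3 217. ] [ 0.54  -0.348  0.124]
top 0 [289, 228, 14, 15, 165] [295.7 234.7] [ 0.507 -0.13   0.124]
side 0 [57, 70, 8, 6, 31] [60.  72.7] [0.873 0.531 0.124]
side 0 [351, 106, 33, 23, 574] [366.7 117.1] [ 0.769 -0.319  0.124]
side 0 [7, 127, 5, 20, 90] [  8.9 137. ] [0.639 0.595 0.124]
side 0 [396, 142, 37, 32, 610] [414. 157.] [ 0.653 -0.431  0.124]
side 0 [0, 156, 17, 100, 885] [  7.8 204.9] [0.442 0.516 0.124]
side 0 [376, 190, 15, 15, 169] [382.7 197. ] [ 0.534 -0.349  0.124]
side 0 [280, 195, 13, 16, 174] [286.1 202.7] [ 0.501 -0.131  0.124]
top 110 [88, 0, 135, 111, 1932] [185.8  70.9] [0.866 0.101 0.11 ]
top 110 [403, 0, 55, 88, 632] [430.7  41.2] [ 0.925 -0.432  0.11 ]
top 110 [451, 31, 18, 9, 92] [459.3  34.7] [ 0.94  -0.496  0.11 ]
top 110 [436, 68, 11, 17, 73] [441.1  75.8] [ 0.846 -0.451  0.11 ]
top 110 [2, 94, 35, 26, 102] [ 17.6 105.5] [0.797 0.468 0.11 ]
top 110 [17, 173, 21, 20, 306] [ 26.4 182.2] [0.628 0.441 0.11 ]
top 110 [94, 172, 103, 94, 1103] [145.5 217.6] [0.54
[... 631 characters left out ...]
6, 38, 11, 265] [414.1  91.3] [ 0.888 -0.457  0.11 ]
side 110 [411, 111, 8, 10, 34] [414.9 115.6] [ 0.799 -0.451  0.11 ]
side 110 [104, 155, 97, 73, 777] [152.3 187. ] [0.526 0.182 0.11 ]
side 110 [141, 173, 12, 13, 102] [146.2 178.7] [0.548 0.201 0.11 ]
side 110 [166, 174, 11, 12, 104] [170.8 179.6] [0.55  0.142 0.11 ]
side 110 [150, 192, 12, 13, 109] [155.1 198. ] [0.497 0.169 0.11 ]
side 110 [433, 197, 7, 6, 30] [435.9 199.1] [ 0.547 -0.478  0.11 ]
side 110 [328, 222, 11, 13, 100] [333.1 227.2] [ 0.456 -0.238  0.11 ]
[0.21092628 0.58768481 0.24942888] [ 1.71557819e-01  9.85173551e-01 -9.36050202e-04 -3.35870848e-04] 0.9982042818237271
top [ 0.452 -0.107  1.117]
side [-0.003 -0.138  0.993]
```

View pics/top0.png

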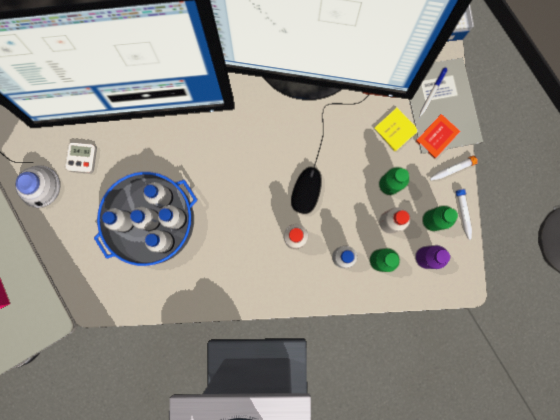

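View pics/side0.png

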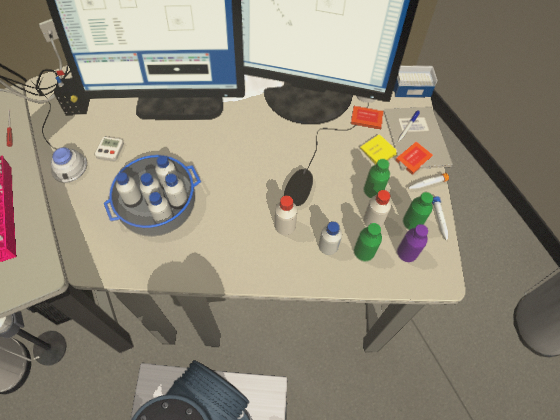

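Top view: the red caps are at (296,235) and (401,217), standing on white bottles. The things that could be mistaken for them:
- Green bottles at (395,180), (441,217) and (385,260).
- A purple bottle at (433,257).
- The spare blue-capped bottle at (346,257).
- A red sticky note at (438,136).

The carrier is centred near (145,217), with its free places at the upper left and lower left. I choose the two red-capped white bottles and will check them in one crop.

```bash
python3 - <<'E'
from h import *
from scipy.optimize import least_squares
a=cv2.imread("pics/top0.png");
cv2.imwrite("pics/crop.png",cv2.resize(a[160:280,80:470],None,fx=2,fy=2,interpolation=3))
def tri(u,v):
    f=lambda p:np.r_[proj("top",p)-u,proj("side",p)-v]
    r=least_squares(f,[.5,0,.1]);return r.x.round(4),abs(r.fun).max().round(2)
for n,u,v in(("A",(295.7,234.7),(286.1,202.7)),("B",(401.3,217),(382.7,197)),("mid",(136.9,215.8),(146.2,178.7)),("r",(165.2,214.4),(170.8,179.6)),("low",(151.7,239.6),(155.1,198))): print(n,*tri(u,v))
P=np.array([cast("top",u,.101)[:2] for u in((136.9,215.8),(150.4,190.7),(165.2,214.4),(108.6,217.3),(151.7,239.6))])
k=np.radians([0,-30,-90,90,-150])
def f(p,i=k): return np.c_[p[0]+.06*np.cos(i+p[2])*np.r_[0,1,1,1,1],p[1]+.06*np.sin(i+p[2])*np.r_[0,1,1,1,1]]
r=least_squares(lambda p:(f(p)-P).ravel(),[.55,.2,0]);p=r.x;print(p,(abs(r.fun).max()))
for w in(30,150):
  g=[p[0]+.06*np.cos(p[2]+np.radians(w)),p[1]+.06*np.sin(p[2]+np.radians(w))];print("gap",np.round(g,4),proj("top",[*g,.006]).round())
E
```

```text
A [ 0.5077 -0.1307  0.1125] 0.2
B [ 0.5414 -0.3515  0.1119] 0.08
mid [0.5533 0.2048 0.1008] 0.06
r [0.5553 0.1447 0.1009] 0.06
low [0.5025 0.1724 0.1007] 0.23
[0.55326134 0.20485068 0.03718665] 0.0006010094081830286
gap [0.6041 0.2368] [136. 198.]
gap [0.5002 0.2329] [137. 243.]
```

View pics/crop.png

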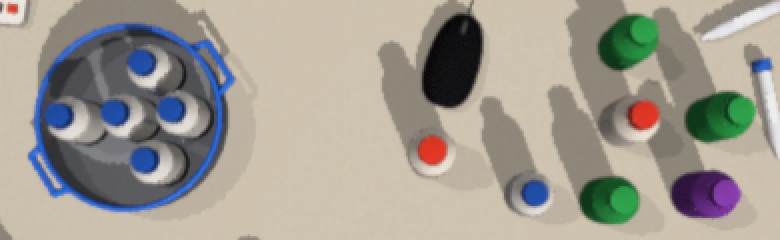

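The crop confirms it: red caps on white bottles at crop (431,150) and (644,115). The free places are empty, at crop (112,76) and (114,166). I'll square the tool to the world axes, then approach bottle A.

>>> servo_tool([
  [[0, 0, -6.6, 0, 0, -0.01, 1], [0, 0, -6.6, 0, 0, -0.01, 1], [0, 0, -6.6, 0, 0, 0, 0.3], [0, 0, 0, -0.0135, -0.033, 0, 0.3], [0, 0, 0, -0.0135, -0.033, 0, 0.3], [0, 0, 0, -0.0135, -0.033, 0, 0.3], [0, 0, 0, -0.0135, -0.033, 0, 0.3], [0, 0, 0, -0.0135, -0.033, 0, 0.3]],
], squeeze=40)

```text
t: 0.77
tcp_pos: [0.2788, 0.4216, 0.2699]
tool_rot: [-0.001, 1.0, -0.0, -0.0]
force: [0.4, -0.1, -0.7]
finger_gap: 0.652
gripper_force: 0.0
```

>>> servo_tool([
  [[0, 0, 0, -0.0135, -0.033, 0, 0.3], [0, 0, 0, -0.0135, -0.033, 0, 0.3], [0, 0, 0, -0.0135, -0.033, 0, 0.3], [0, 0, 0, -0.0135, -0.033, 0, 0.3], [0, 0, 0, -0.0135, -0.033, 0, 0.3], [0, 0, 0, -0.0135, -0.033, 0, 0.3], [0, 0, 0, -0.0135, -0.033, 0, 0.3], [0, 0, 0, -0.0135, -0.033, 0, 0.3]],
])

```text
t: 1.43
tcp_pos: [0.3871, 0.1577, 0.2702]
tool_rot: [-0.0, 1.0, 0.0, -0.0]
force: [0.9, 0.9, 0.5]
finger_gap: 0.643
gripper_force: 0.0
```

>>> servo_tool([
  [[0, 0, 0, -0.0135, -0.033, 0, 0.3], [0, 0, 0, -0.0135, -0.033, 0, 0.3], [0, 0, 0, -0.0135, -0.033, 0, 0.3], [0, 0, 0, -0.0135, -0.033, 0, 0.3], [0, 0, 0, -0.0135, -0.033, 0, 0.3], [0, 0, 0, -0.0135, -0.033, 0, 0.3], [0, 0, 0, 0, 0, 0, 0.3], [0, 0, 0, 0, 0, 0, 0.3]],
])

```text
t: 2.1
tcp_pos: [0.4686, -0.0403, 0.2699]
tool_rot: [0.001, 1.0, 0.0, -0.0]
force: [-0.3, -0.6, 0.2]
finger_gap: 0.648
gripper_force: 0.0
```

>>> servo_tool([
  [[0, 0, 0, -0.0131, -0.0302, 0, 0.3], [0, 0, 0, -0.0131, -0.0302, 0, 0.3], [0, 0, 0, -0.0132, -0.0303, 0, 0.3], [0, 0, 0, 0, 0, 0.03, 0.3], [0, 0, 0, 0, 0, 0.035, 0.3], [0, 0, 0, 0, 0, 0.03, 0.3], [0, 0, 0, 0, 0, 0.01, 0.3], [0, 0, 0, 0, 0, 0, 0.3]],
])

```text
t: 2.77
tcp_pos: [0.5053, -0.127, 0.1628]
tool_rot: [-0.001, 1.0, 0.002, -0.003]
force: [-0.8, -0.6, 0.8]
finger_gap: 0.647
gripper_force: 0.0
```

```bash
python3 - <<'E'
from h import *
s=manip.sense();print(s["tcp_pos"],s["q"])
b=manip.snapshot("side");u,v=proj("side",[.508,-.131,.12]).astype(int)
cv2.imwrite("pics/s1.png",cv2.resize(b[v-80:v+70,u-90:u+90],None,fx=4,fy=4,interpolation=3))
E
```

```text
[ 0.50533241 -0.12704293  0.16280557] [-4.61066406e-01  5.19697969e-01  1.77112902e+00  2.24490771e-04
  8.58546236e-01 -2.03405226e+00]
```

View pics/s1.png

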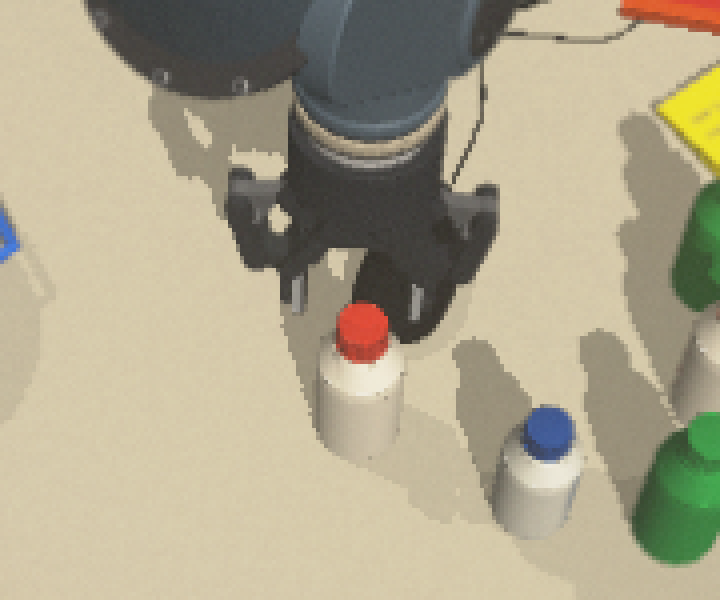

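The side crop shows the red cap at (362,332), midway between the finger pads at (293,290) and (415,300). The shoulders taper and there is room around the cap, so I'll trim the position, go down and grip.

>>> servo_tool([
  [[0, 0, 0, -0.0025, -0.004, 0.01, 0.3], [0, 0, 0, 0, 0, 0.015, 0.3], [0, 0, 0, 0, 0, 0.012, 0.3], [0, 0, 0, 0, 0, 0, 0.3], [0, 0, 0, 0, 0, 0, -1], [0, 0, 0, 0, 0, 0, -1], [0, 0, 0, 0, 0, 0, -1], [0, 0, 0, 0, 0, 0, -1]],
], squeeze=40)

```text
t: 3.48
tcp_pos: [0.5112, -0.1335, 0.1298]
tool_rot: [-0.0, 1.0, -0.001, 0.001]
force: [-0.1, 1.3, 5.4]
finger_gap: 0.335
gripper_force: 39.4
```

>>> servo_tool([
  [[0, 0, 0, 0, 0, 0, -1], [0, 0, 0, 0, 0, 0, -1], [0, 0, 0, 0, 0, 0, -1], [0, 0, 0, 0, 0, 0, -1]],
])

```text
t: 3.82
tcp_pos: [0.5112, -0.1335, 0.1298]
tool_rot: [-0.0, 1.0, -0.001, 0.001]
force: [0.3, 1.2, 6.9]
finger_gap: 0.335
gripper_force: 39.5
```

>>> servo_tool([
  [[0, 0, 0, 0, 0, -0.005, -1], [0, 0, 0, 0, 0, -0.015, -1], [0, 0, 0, 0, 0, -0.025, -1], [0, 0, 0, 0, 0, -0.03, -1], [0, 0, 0, 0, 0, -0.03, -1], [0, 0, 0, 0, 0, -0.03, -1], [0, 0, 0, 0, 0, -0.015, -1], [0, 0, 0, 0, 0, 0, -1]],
])

```text
t: 4.48
tcp_pos: [0.512, -0.1342, 0.2823]
tool_rot: [-0.0, 1.0, -0.002, 0.004]
force: [0.1, -0.4, -1.1]
finger_gap: 0.331
gripper_force: 39.8
```

>>> servo_tool([
  [[0, 0, 0, -0.003, 0.01, 0, -1], [0, 0, 0, -0.006, 0.024, 0, -1], [0, 0, 0, -0.008, 0.032, 0, -1], [0, 0, 0, -0.008, 0.032, 0, -1], [0, 0, 0, -0.008, 0.032, 0, -1], [0, 0, 0, -0.008, 0.032, 0, -1], [0, 0, 0, -0.008, 0.032, 0, -1], [0, 0, 0, -0.008, 0.032, 0, -1]],
])

```text
t: 5.15
tcp_pos: [0.5654, 0.0952, 0.2755]
tool_rot: [-0.0, 1.0, 0.0, -0.003]
force: [-0.9, -0.3, -2.4]
finger_gap: 0.331
gripper_force: 39.8
```

>>> servo_tool([
  [[0, 0, 0, -0.008, 0.032, 0, -1], [0, 0, 0, -0.008, 0.032, 0, -1], [0, 0, 0, -0.008, 0.032, 0, -1], [0, 0, 0, -0.006, 0.02, 0, -1], [0, 0, 0, -0.002, 0.01, 0, -1], [0, 0, 0, 0, 0, 0, -1], [0, 0, 0, 0, 0, 0, -1], [0, 0, 0, 0, 0, 0, -1]],
])

```text
t: 5.82
tcp_pos: [0.598, 0.2175, 0.2772]
tool_rot: [0.0, 1.0, -0.001, -0.001]
force: [0.7, 0.1, -2.8]
finger_gap: 0.33
gripper_force: 39.9
```

>>> servo_tool([
  [[0, 0, 0, -0.004, 0.009, 0, -1], [0, 0, 0, -0.004, 0.0085, 0, -1], [0, 0, 0, 0, 0, 0, -1], [0, 0, 0, 0, 0, 0, -1]],
])

```text
t: 6.15
tcp_pos: [0.6073, 0.2364, 0.2785]
tool_rot: [-0.0, 1.0, -0.0, 0.0]
force: [0.1, 0.4, -3.0]
finger_gap: 0.328
gripper_force: 39.9
```

```bash
python3 - <<'E'
from h import *
s=manip.sense();print(s["tcp_pos"])
b=manip.snapshot("side");g=s["tcp_pos"]
for z in(.147,.25): cv2.circle(b,tuple(proj("side",[g[0]-.003,g[1],z]).astype(int)),1,(0,255,0),-1)
u,v=proj("side",[.604,.237,.12]).astype(int)
cv2.imwrite("pics/s2.png",cv2.resize(b[max(v-110,0):v+70,u-90:u+90],None,fx=3.3,fy=3.3,interpolation=3))
E
```

```text
[0.60729107 0.23637559 0.27847147]
```

View pics/s2.png

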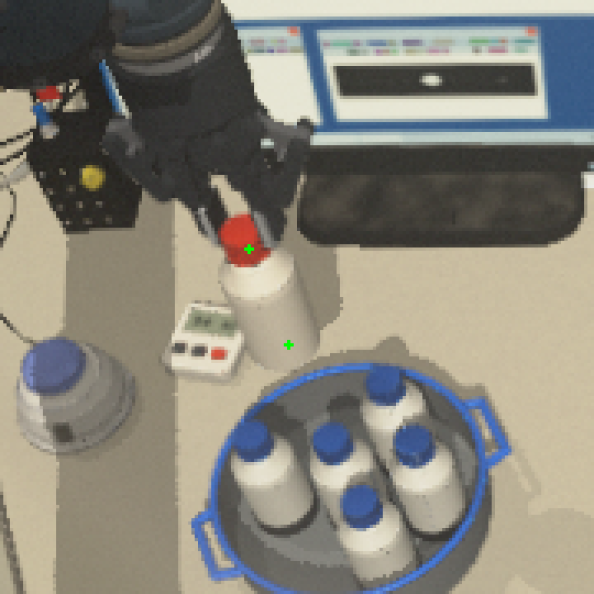

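The red-capped bottle hangs upright: its cap at (242,235) and base at (288,345) match the marks I drew. I'll lower it, slowly at the end.

>>> servo_tool([
  [[0, 0, 0, 0, 0, 0.01, -1], [0, 0, 0, 0, 0, 0.02, -1], [0, 0, 0, 0, 0, 0.02, -1], [0, 0, 0, 0, 0, 0.02, -1], [0, 0, 0, 0, 0, 0.02, -1], [0, 0, 0, 0, 0, 0.02, -1], [0, 0, 0, 0, 0, 0.015, -1], [0, 0, 0, 0, 0, 0, -1]],
])

```text
t: 6.87
tcp_pos: [0.6039, 0.2353, 0.1488]
tool_rot: [-0.0, 1.0, -0.001, -0.004]
force: [-1.3, -0.4, -2.6]
finger_gap: 0.334
gripper_force: 39.9
```

>>> servo_tool([
  [[0, 0, 0, 0, 0, 0, -1], [0, 0, 0, 0, 0, 0, -1], [0, 0, 0, 0, 0, 0.005, -1], [0, 0, 0, 0, 0, 0.005, -1], [0, 0, 0, 0, 0, 0.003, -1], [0, 0, 0, 0, 0, 0.001, -1], [0, 0, 0, 0, 0, 0, -1], [0, 0, 0, 0, 0, 0, -1]],
])

```text
t: 7.53
tcp_pos: [0.6069, 0.2363, 0.1393]
tool_rot: [-0.0, 1.0, 0.0, 0.0]
force: [-0.2, 0.2, -2.0]
finger_gap: 0.335
gripper_force: 40.0
```

>>> servo_tool([
  [[0, 0, 0, 0, 0, 0.0015, -1], [0, 0, 0, 0, 0, 0.001, -1], [0, 0, 0, 0, 0, 0.001, -1], [0, 0, 0, 0, 0, 0, -1], [0, 0, 0, 0, 0, 0, -1]],
])

```text
t: 7.95
tcp_pos: [0.607, 0.2364, 0.136]
tool_rot: [-0.0, 1.0, 0.0, 0.0]
force: [-0.0, -0.4, 0.5]
finger_gap: 0.328
gripper_force: 40.1
```

Contact with the floor. Release and lift.

>>> servo_tool([
  [[0, 0, 0, 0, 0, 0, 0], [0, 0, 0, 0, 0, 0, 0.3], [0, 0, 0, 0, 0, 0, 0.3], [0, 0, 0, 0, 0, 0, 0.3], [0, 0, 0, 0, 0, -0.01, 0.3], [0, 0, 0, 0, 0, -0.03, 0.3], [0, 0, 0, 0, 0, -0.03, 0.3], [0, 0, 0, 0, 0, -0.03, 0.3]],
])

```text
t: 8.62
tcp_pos: [0.6067, 0.2362, 0.2373]
tool_rot: [-0.0, 1.0, -0.0, -0.0]
force: [0.5, -0.1, 0.1]
finger_gap: 0.649
gripper_force: 0.0
```

>>> servo_tool([
  [[0, 0, 0, 0.003, -0.034, -0.01, 0.3], [0, 0, 0, 0.004, -0.038, 0, 0.3], [0, 0, 0, 0.004, -0.038, 0, 0.3], [0, 0, 0, 0.004, -0.038, 0, 0.3], [0, 0, 0, 0.004, -0.038, 0, 0.3], [0, 0, 0, 0.004, -0.038, 0, 0.3], [0, 0, 0, 0.004, -0.038, 0, 0.3], [0, 0, 0, 0.004, -0.038, 0, 0.3]],
])

```text
t: 9.28
tcp_pos: [0.5758, -0.0655, 0.247]
tool_rot: [-0.0, 1.0, -0.0, 0.001]
force: [0.7, -0.5, 1.0]
finger_gap: 0.65
gripper_force: 0.0
```

>>> servo_tool([
  [[0, 0, 0, 0.004, -0.038, 0, 0.3], [0, 0, 0, 0.004, -0.038, 0, 0.3], [0, 0, 0, 0.004, -0.038, 0, 0.3], [0, 0, 0, 0.004, -0.038, 0, 0.3], [0, 0, 0, 0.004, -0.038, 0, 0.3], [0, 0, 0, 0.004, -0.038, 0, 0.3], [0, 0, 0, 0.004, -0.038, 0, 0.3], [0, 0, 0, 0.002, -0.02, 0, 0.3]],
])

```text
t: 9.95
tcp_pos: [0.5457, -0.3547, 0.2469]
tool_rot: [0.001, 1.0, -0.002, 0.001]
force: [0.0, -0.1, -0.3]
finger_gap: 0.646
gripper_force: 0.0
```

>>> servo_tool([
  [[0, 0, 0, 0, 0, 0, 0.3], [0, 0, 0, 0, 0, 0, 0.3], [0, 0, 0, 0, 0, 0, 0.3], [0, 0, 0, 0, 0, 0, 0.3]],
])

```text
t: 10.28
tcp_pos: [0.5465, -0.348, 0.2461]
tool_rot: [-0.001, 1.0, 0.0, -0.0]
force: [-0.3, 0.2, -0.3]
finger_gap: 0.649
gripper_force: 0.0
```

```bash
python3 - <<'E'
from h import *
s=manip.sense();print(s["tcp_pos"],s["q"])
b=manip.snapshot("side");a=manip.snapshot("top")
blobs("top",a,0,.118);blobs("side",b,0,.118)
print(proj("top",[.604,.237,.118]),proj("side",[.604,.237,.118]))
u,v=proj("side",[.541,-.351,.1]).astype(int)
f=lambda i:cv2.resize(i,(390,400),interpolation=3)
cv2.imwrite("pics/s3.png",np.hstack([f(b[130:250,80:220]),f(b[v-90:v+70,u-80:u+80])]))
E
```

```text
[ 0.54647162 -0.34802903  0.24610536] [-7.39442346e-01  5.63582689e-01  1.37547128e+00  4.42904733e-04
  1.20325293e+00 -2.31271638e+00]
top 0 [416, 114, 44, 43, 906] [437.4 134.7] [ 0.714 -0.433  0.118]
top 0 [110, 184, 17, 15, 190] [118.2 191.5] [0.603 0.24  0.118]
side 0 [57, 70, 8, 6, 32] [60.1 72.7] [0.879 0.536 0.118]
side 0 [351, 106, 32, 23, 528] [365.9 117.4] [ 0.773 -0.318  0.118]
side 0 [7, 127, 5, 20, 90] [  8.9 137. ] [0.643 0.6   0.118]
side 0 [400, 149, 12, 18, 72] [406.2 155.8] [ 0.66  -0.414  0.118]
side 0 [411, 155, 21, 14, 46] [419.9 161.1] [ 0.647 -0.447  0.118]
side 0 [0, 158, 17, 98, 808] [  8.6 208.1] [0.437 0.515 0.118]
side 0 [376, 190, 15, 15, 170] [382.7 197.1] [ 0.537 -0.35   0.118]
[119.59307292 191.1625388 ] [136.32015822 156.39284055]
```

View pics/s3.png

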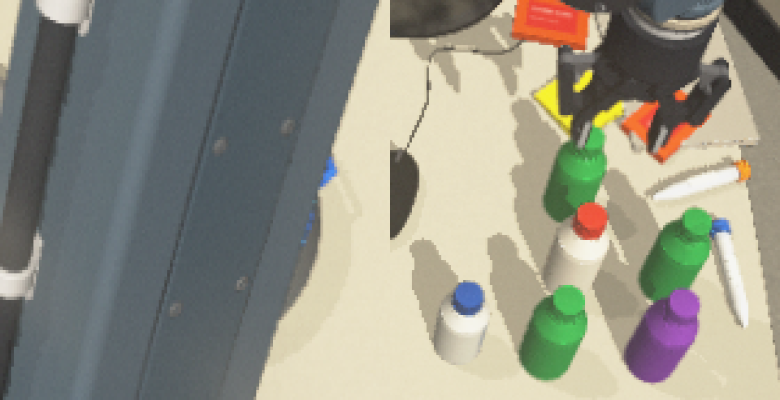

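The side view shows the second red-capped bottle at (590,220), clear of its green neighbours. In the top view the first bottle's cap sits within 4 mm of its gap. I'll go down on the second bottle.

>>> servo_tool([
  [[0, 0, 0, 0.005, -0.0035, 0.01, 0.3], [0, 0, 0, 0, 0, 0.025, 0.3], [0, 0, 0, 0, 0, 0.025, 0.3], [0, 0, 0, 0, 0, 0.015, 0.3], [0, 0, 0, 0, 0, 0, 0.3], [0, 0, 0, 0, 0, 0, 0.3], [0, 0, 0, 0, 0, 0, 0.3], [0, 0, 0, 0, 0, 0, 0.3]],
])

```text
t: 11.05
tcp_pos: [0.5421, -0.3538, 0.1723]
tool_rot: [-0.001, 1.0, -0.001, 0.001]
force: [0.2, -1.2, 0.1]
finger_gap: 0.653
gripper_force: 0.0
```

>>> servo_tool([
  [[0, 0, 0, 0, 0.001, 0.015, 0.3], [0, 0, 0, 0, 0, 0.015, 0.3], [0, 0, 0, 0, 0, 0.0105, 0.3], [0, 0, 0, 0, 0, 0, 0.3], [0, 0, 0, 0, 0, 0, 0.3], [0, 0, 0, 0, 0, 0, -1], [0, 0, 0, 0, 0, 0, -1], [0, 0, 0, 0, 0, 0, -1]],
])

```text
t: 11.72
tcp_pos: [0.542, -0.3527, 0.1317]
tool_rot: [-0.0, 1.0, -0.001, 0.001]
force: [-0.7, 1.0, 2.3]
finger_gap: 0.33
gripper_force: 39.2
```

>>> servo_tool([
  [[0, 0, 0, 0, 0, 0, -1], [0, 0, 0, 0, 0, 0, -1], [0, 0, 0, 0, 0, 0, -1], [0, 0, 0, 0, 0, 0, -1]],
])

```text
t: 12.05
tcp_pos: [0.542, -0.3527, 0.1316]
tool_rot: [-0.0, 1.0, -0.001, 0.001]
force: [-0.2, 1.8, 6.2]
finger_gap: 0.336
gripper_force: 39.5
```

>>> servo_tool([
  [[0, 0, 0, 0, 0, -0.005, -1], [0, 0, 0, 0, 0, -0.015, -1], [0, 0, 0, 0, 0, -0.025, -1], [0, 0, 0, 0, 0, -0.03, -1], [0, 0, 0, 0, 0, -0.03, -1], [0, 0, 0, 0, 0, -0.03, -1], [0, 0, 0, 0, 0, -0.015, -1], [0, 0, 0, 0, 0, 0, -1]],
])

```text
t: 12.72
tcp_pos: [0.5429, -0.3537, 0.2848]
tool_rot: [-0.0, 1.0, -0.003, 0.003]
force: [1.4, 0.2, -1.3]
finger_gap: 0.329
gripper_force: 39.8
```

>>> servo_tool([
  [[0, 0, 0, 0.001, 0.01, 0, -1], [0, 0, 0, 0.002, 0.024, 0, -1], [0, 0, 0, 0.0025, 0.032, 0, -1], [0, 0, 0, 0.0025, 0.032, 0, -1], [0, 0, 0, 0.0025, 0.032, 0, -1], [0, 0, 0, 0.0025, 0.032, 0, -1], [0, 0, 0, 0.0025, 0.032, 0, -1], [0, 0, 0, 0.0025, 0.032, 0, -1]],
])

```text
t: 13.38
tcp_pos: [0.5207, -0.1233, 0.2776]
tool_rot: [-0.0, 1.0, 0.001, -0.003]
force: [0.1, -0.5, -0.8]
finger_gap: 0.33
gripper_force: 39.8
```

>>> servo_tool([
  [[0, 0, 0, 0.0025, 0.032, 0, -1], [0, 0, 0, 0.0025, 0.032, 0, -1], [0, 0, 0, 0.0025, 0.032, 0, -1], [0, 0, 0, 0.0025, 0.032, 0, -1], [0, 0, 0, 0.0025, 0.032, 0, -1], [0, 0, 0, 0.0025, 0.032, 0, -1], [0, 0, 0, 0.0025, 0.032, 0, -1], [0, 0, 0, 0.0025, 0.032, 0, -1]],
])

```text
t: 14.05
tcp_pos: [0.5001, 0.1316, 0.2778]
tool_rot: [-0.0, 1.0, -0.0, -0.003]
force: [0.8, -0.4, -1.4]
finger_gap: 0.327
gripper_force: 39.8
```

>>> servo_tool([
  [[0, 0, 0, 0.0025, 0.032, 0, -1], [0, 0, 0, 0.0015, 0.024, 0, -1], [0, 0, 0, 0.001, 0.014, 0, -1], [0, 0, 0, 0, 0.006, 0, -1], [0, 0, 0, 0, 0, 0, -1], [0, 0, 0, 0, 0, 0, -1], [0, 0, 0, 0, 0, 0, -1], [0, 0, 0, 0, 0, 0, -1]],
])

```text
t: 14.72
tcp_pos: [0.4978, 0.2046, 0.2799]
tool_rot: [0.0, 1.0, -0.0, -0.0]
force: [0.8, 0.6, -1.7]
finger_gap: 0.33
gripper_force: 39.8
```

Remaining: +2 mm in x, +28 mm in y, then lower.

>>> servo_tool([
  [[0, 0, 0, -0.001, 0.01, 0, -1], [0, 0, 0, -0.001, 0.012, 0, -1], [0, 0, 0, 0, 0.006, 0, -1], [0, 0, 0, 0, 0, 0, -1], [0, 0, 0, 0, 0, 0, -1], [0, 0, 0, 0, 0, 0, -1], [0, 0, 0, 0, 0, 0, -1]],
])

```text
t: 15.3
tcp_pos: [0.4998, 0.2336, 0.2803]
tool_rot: [-0.0, 1.0, -0.0, -0.0]
force: [-0.0, 0.1, -1.5]
finger_gap: 0.33
gripper_force: 39.8
```

```bash
python3 - <<'E'
from h import *
s=manip.sense();print(s["tcp_pos"])
b=manip.snapshot("side");g=s["tcp_pos"]
for z in(.1483,.25): cv2.circle(b,tuple(proj("side",[g[0],g[1],z]).astype(int)),1,(0,255,0),-1)
u,v=proj("side",[.5,.233,.12]).astype(int)
cv2.imwrite("pics/s4.png",cv2.resize(b[max(v-110,0):v+70,u-90:u+90],None,fx=3.3,fy=3.3,interpolation=3))
E
```

```text
[0.49976221 0.23363723 0.28025259]
```

View pics/s4.png

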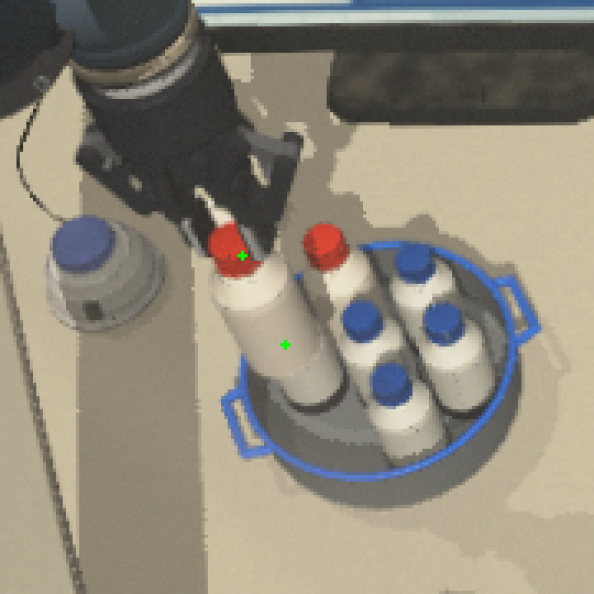

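The first bottle stands well in the carrier, red cap at (327,247). The second hangs upright over its place, with its axis on the drawn marks. I'll lower it.

>>> servo_tool([
  [[0, 0, 0, 0, 0, 0.01, -1], [0, 0, 0, 0, 0, 0.02, -1], [0, 0, 0, 0, 0, 0.02, -1], [0, 0, 0, 0, 0, 0.02, -1], [0, 0, 0, 0, 0, 0.02, -1], [0, 0, 0, 0, 0, 0.02, -1], [0, 0, 0, 0, 0, 0.015, -1], [0, 0, 0, 0, 0, 0, -1]],
])

```text
t: 16.02
tcp_pos: [0.4975, 0.2328, 0.1517]
tool_rot: [-0.0, 1.0, -0.001, -0.004]
force: [-1.5, -0.2, -1.6]
finger_gap: 0.331
gripper_force: 39.8
```

>>> servo_tool([
  [[0, 0, 0, 0, 0, 0, -1], [0, 0, 0, 0, 0, 0, -1], [0, 0, 0, 0, 0, 0.005, -1], [0, 0, 0, 0, 0, 0.005, -1], [0, 0, 0, 0, 0, 0.003, -1], [0, 0, 0, 0, 0, 0.001, -1], [0, 0, 0, 0, 0, 0, -1], [0, 0, 0, 0, 0, 0, -1]],
])

```text
t: 16.68
tcp_pos: [0.4999, 0.2337, 0.1414]
tool_rot: [-0.0, 1.0, 0.0, 0.0]
force: [-0.7, 1.0, -1.9]
finger_gap: 0.334
gripper_force: 39.8
```

>>> servo_tool([
  [[0, 0, 0, 0, 0, 0.002, -1], [0, 0, 0, 0, 0, 0.001, -1], [0, 0, 0, 0, 0, 0.001, -1], [0, 0, 0, 0, 0, 0, -1], [0, 0, 0, 0, 0, 0, -1]],
])

```text
t: 17.1
tcp_pos: [0.5002, 0.2339, 0.1377]
tool_rot: [-0.0, 1.0, 0.0, 0.0]
force: [0.0, 0.7, 2.1]
finger_gap: 0.332
gripper_force: 40.1
```

Contact again. Release, lift, and move back toward the start.

>>> servo_tool([
  [[0, 0, 0, 0, 0, 0, 0], [0, 0, 0, 0, 0, 0, 0.3], [0, 0, 0, 0, 0, 0, 0.3], [0, 0, 0, 0, 0, 0, 0.3], [0, 0, 0, 0, 0, -0.01, 0.3], [0, 0, 0, 0, 0, -0.03, 0.3], [0, 0, 0, 0, 0, -0.04, 0.3], [0, 0, 0, 0, 0, -0.04, 0.3]],
])

```text
t: 17.77
tcp_pos: [0.499, 0.2335, 0.2584]
tool_rot: [-0.0, 1.0, -0.0, -0.001]
force: [1.9, 0.5, -0.8]
finger_gap: 0.651
gripper_force: 0.0
```

>>> servo_tool([
  [[0, 0, 0, 0.015, 0.035, 0, 0.3], [0, 0, 0, 0.015, 0.035, 0, 0.3], [0, 0, 0, 0.015, 0.035, 0, 0.3], [0, 0, 0, 0.015, 0.035, 0, 0.3], [0, 0, 0, 0.015, 0.035, 0, 0.3], [0, 0, 0, 0.015, 0.02, 0, 0.3], [0, 0, 0, 0, 0, 0, 0.3], [0, 0, 0, 0, 0, 0, 0.3]],
])

```text
t: 18.43
tcp_pos: [0.4086, 0.4296, 0.2578]
tool_rot: [-0.002, 1.0, -0.0, 0.0]
force: [0.1, 0.1, -0.3]
finger_gap: 0.645
gripper_force: 0.0
```

>>> servo_tool([
  [[0, 0, 0, 0, 0, 0, 0.3], [0, 0, 0, 0, 0, 0, 0.3], [0, 0, 0, 0, 0, 0, 0.3], [0, 0, 0, 0, 0, 0, 0.3]],
])

```text
t: 18.77
tcp_pos: [0.4106, 0.4277, 0.2574]
tool_rot: [0.001, 1.0, -0.0, 0.0]
force: [0.2, -1.1, -0.5]
finger_gap: 0.652
gripper_force: 0.0
```

```bash
python3 - <<'E'
from h import *
b=manip.snapshot("side");a=manip.snapshot("top")
blobs("top",a,0,.118);blobs("side",b,0,.118)
cv2.imwrite("pics/s5.png",cv2.resize(b[110:260,70:230],None,fx=3.5,fy=3.5,interpolation=3))
E
```

```text
top 0 [416, 114, 44, 44, 989] [438.  135.6] [ 0.712 -0.434  0.118]
top 0 [110, 184, 17, 15, 194] [118.1 191.4] [0.604 0.24  0.118]
top 0 [110, 234, 18, 15, 205] [118.4 241.3] [0.499 0.238 0.118]
side 0 [57, 70, 8, 6, 32] [59.9 72.6] [0.879 0.536 0.118]
side 0 [351, 106, 33, 23, 571] [366.7 117. ] [ 0.774 -0.321  0.118]
side 0 [7, 127, 5, 20, 90] [  8.9 137. ] [0.643 0.6   0.118]
side 0 [396, 142, 37, 32, 611] [414.  157.1] [ 0.658 -0.433  0.118]
side 0 [129, 150, 14, 14, 151] [135.2 156.3] [0.604 0.24  0.118]
side 0 [0, 181, 17, 75, 626] [  8.9 217.1] [0.414 0.505 0.118]
side 0 [119, 186, 15, 15, 165] [125.9 193.2] [0.5   0.237 0.118]
```

View pics/s5.png

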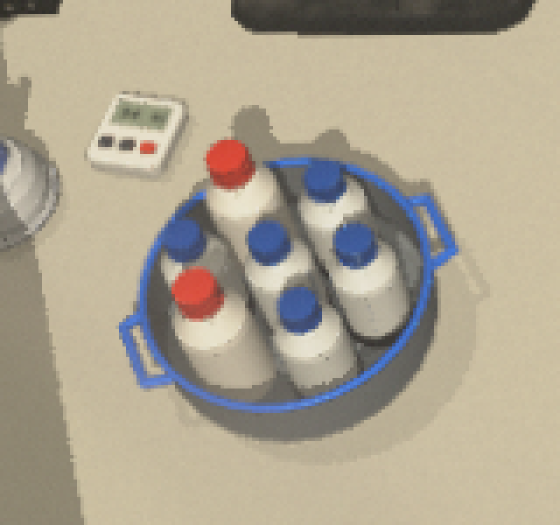

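Both red-capped bottles, at (230,163) and (198,293), stand upright in their places, within 5 mm of the middles. Handing in.

```bash
python3 -c "
from station import manip
print(manip.sign_off())"
```

```text
the job is handed in; nothing more can be done
None
```

Both red-capped bottles stand upright and released in the carrier's two free places, their caps about 3–5 mm from the middles in the last pictures; I handed the job in at about 19 s, and sign-off gave no verdict.

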